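# Shut down the finds dryer and tray up the dry sherds with their canister

## Robot

A 6-joint arm with a two-finger parallel gripper is mounted at the origin on a cart in front of the work surface, level with it; the furniture and walls round the work are solid. World frame = base frame: x ahead of the robot, y to its left, z up, the work surface at z = 0. Lengths are in m, angles in rad, forces in N, time in s.
With the tool pointing down it reaches from about 0.35 to 0.975 m from the base axis. Payload 17.4 kg.
Tool frame: the origin (TCP) lies on the centre line of the jaws, within the pads' length; the fingertips stand 22 mm ahead of it and the grasp point (between the pads) lies 3 mm ahead of it; z points along the fingers, y is the line along which they close (so a half turn about z gives the same grasp; the last joint's range is limited). The gripper opens to 85 mm and grips with 20 to 120 N. Pads are 22 mm wide; open, the fingers measure 114 mm over their backs; the gripper's body (76 mm by 85 mm) begins 54 mm behind the grasp point. The pads swing forward as they close: fully open they stand 13 mm farther back than shut.
Start: joints at [1.221, 0.116, 1.442, -0, 1.584, -0.038], TCP at [0.207, 0.642, 0.253] pointing down, gripper open.
Joint ranges: [-2.83, 2.83], [-0.83, 2.19], [0.07, 2.5], [-1.14, 4.28], [0.01, 3], [-2.97, 2.97]. Speed limits (rad/s): [1.89, 1.89, 2.22, 3.14, 3.14, 3.14].

## Interface

Orientations are given as a 3x3 rotation matrix whose columns are the frame's x, y, z axes.
In Python, from cell import env gives the robot as it stands.
- The arm moves only by the shell command python3 -m pendant 'ROWS' [FORCE]. ROWS is JSON, a list of rows, each a list of 3 entries, a list of its own where there are three numbers: the shift along the tool's x, y, z in m, then the turn, a rotation vector about the tool's x, y, z in rad, then the finger opening in m, from 0 to 0.0854. In form: [[[x, y, z], [rx, ry, rz], fingers], ...]. A call has 1 to 20 rows; each row is the pose to reach, as a shift and turn from the pose commanded when the call began, along the tool's axes at that moment; what a row does not reach only later rows make up. A row lasts 1/8 s, in which the tool goes at most 62.5 mm and 10.7 degrees, less where a joint would pass 70% of its speed; a pose out of reach is approached as far as the arm can. A call with a gripper value outside its range is refused whole. The fingers move at their own pace and stop on an object; FORCE is the grip in N (left out, the last holds). Time passes only in rows, so rows that repeat a pose let the fingers close. It gives the time, the measured TCP pose, the force, the opening and the grip force at its end, in the units of the state.
- env.sense(): the state, without advancing time (a new reading comes with each control period).
- env.snapshot(name): name is "scene" or "top" or "wrist"; returns (picture, depth): 480x640x3 uint8, red, green, blue; 480x640 float32, m along the optical axis (not along the pixel's ray), 0 where there is no reading.
- env.camera_model(name): a dict with "fx", "fy", "cx", "cy" (pixels), "pose" (4x4, takes a point from camera to world coordinates); the wrist camera has in their place "hand_eye" (4x4, takes a point from camera to tool coordinates, whose origin is the TCP and whose axes are the flange's). Camera axes: x right, y up, looking along -z (the intrinsics and any distortion apply to the point x, -y, -z); pixel columns grow to the right and rows downward; lengths in m; the calibration is good to about 2 mm. A picture is of the moment at which its call begins: read the wrist's pose just before it. camera_model takes no time and is no camera call.
- env.sign_off(): hands the job in; it is judged then, once.
Trained networks look in the newest picture that a camera, given by its name, has taken for a name from the list of things; names that differ only in an ending like _2 or _b are one class to them, and where a whole thing is asked for, a point or a joint stands for the part that bears it (a point fixed in the world has none). Each returns a list of dicts, best first, with "confidence" (0 to 1); they miss things now and then, are a little off and sometimes report something else, mostly with a low value. They report only what shows in the picture. A call takes as long as a camera call.
- env.spot_in(label, camera): "position" ([column, row] in pixels, amid what is visible of it).
- env.regions_of(label, camera): "pixels" (480x640 bool, what is visible of it) and "position" ([column, row] in pixels, amid what is visible of it).
- env.place_of(label, camera): "position" ([column, row] in pixels: a listed point, or the origin of a listed thing).
The state is a dict: "clock": time; "joint_positions": joint angles; "dq": joint speeds; "joint_efforts": joint torques, N m; "ee_pos": TCP position; "ee_rot": TCP orientation; "force": force on the tool from outside, world axes, zero at the start; "moment": the same for the moment, N m; "gripper_width": finger opening in m; "grip_force": force on a finger pad.
Only numpy, scipy, OpenCV 4.12 (cv2) and the standard library are available. Lean on these libraries where they do the work, as an engineer would, in place of code of your own. Each camera call takes 0.05 s, during which the arm holds its last target. There are 200 camera calls.

## Task

First switch off all five toggles of the switch box in one finger drag along the row, not leaving the row until every one is clearly thrown over, and pick up none of the finds while any is on. Then lift the white tray straight off the nested stack, leaving the blue trays where they stand, and set it flat in the middle of the cork mat. Finally put the black canister and every pottery sherd into that tray; the white bone fragments are still damp and stay lying on the drying plate, and the vial stays where it stands.

Things in the scene. Friction and masses are not known exactly. Their poses are not given: they have to be found in the camera images.
- bank_mid (a point): Middle of the top of the grey switch box (64 x 222 mm, 34 mm high, fixed to the table; this point is 37 mm above the table, level with the toggles' pivots). Its y axis runs along the row of five toggles, x across it, z up.
- toggle0 (a joint): Toggle number 0 of five (0 is at the box's -y end, 4 at its +y end, 42 mm apart in one line), angle in rad: 0 = fully on, leaning 25 degrees to the box's -y; 1.31 = fully off, leaning 50 degrees to the box's +y; counted off beyond 0.85. All start on (0 to 0.1). It stays where it is left, held by friction (about 0.5 N at the tip).
- toggle1 (a joint): Toggle number 1 of five (0 is at the box's -y end, 4 at its +y end, 42 mm apart in one line), angle in rad: 0 = fully on, leaning 25 degrees to the box's -y; 1.31 = fully off, leaning 50 degrees to the box's +y; counted off beyond 0.85. All start on (0 to 0.1). It stays where it is left, held by friction (about 0.5 N at the tip).
- toggle2 (a joint): Toggle number 2 of five (0 is at the box's -y end, 4 at its +y end, 42 mm apart in one line), angle in rad: 0 = fully on, leaning 25 degrees to the box's -y; 1.31 = fully off, leaning 50 degrees to the box's +y; counted off beyond 0.85. All start on (0 to 0.1). It stays where it is left, held by friction (about 0.5 N at the tip).
- toggle3 (a joint): Toggle number 3 of five (0 is at the box's -y end, 4 at its +y end, 42 mm apart in one line), angle in rad: 0 = fully on, leaning 25 degrees to the box's -y; 1.31 = fully off, leaning 50 degrees to the box's +y; counted off beyond 0.85. All start on (0 to 0.1). It stays where it is left, held by friction (about 0.5 N at the tip).
- toggle4 (a joint): Toggle number 4 of five (0 is at the box's -y end, 4 at its +y end, 42 mm apart in one line), angle in rad: 0 = fully on, leaning 25 degrees to the box's -y; 1.31 = fully off, leaning 50 degrees to the box's +y; counted off beyond 0.85. All start on (0 to 0.1). It stays where it is left, held by friction (about 0.5 N at the tip).
- toggle0_tip (a point): Centre of the red crossbar (12 mm thick, 18 mm across the row) at the end of toggle 0, 30 mm from its pivot; the pivots lie 37 mm above the table, the other toggles are alike. A finger whose end is 20 to 26 mm above the pivots and that is drawn along the row to the box's +y turns each toggle off and rides over it.
- tray_a_center (a point): White finds tray, top of a nested stack of three loose trays; point at its centre half-way up (21 mm below the rim). 125 (x) x 175 (y) x 42 mm, 90 g. Right round the rim runs an upright band 8 mm thick, 16 mm high, its middle line 58.5 mm from the centre on the x sides, 83.5 mm on the y sides; below it thin walls slope in to a floor 87 x 137 mm inside, 3 mm thick.
- tray_b_center (a point): Middle tray of the stack, blue, loose, same shape and point as the white tray. The bands rest on one another, so each rim is 16 mm above the next; the top tray lifts straight up by its band, and a grip reaching more than 15 mm below its rim takes the next tray along.
- tray_c_center (a point): Lowest tray of the stack, blue, loose, standing on the table; same shape and point as the white tray.
- mat_top (a point): Centre of the upper face of the brown cork mat (165 mm in x by 175 mm in y, 10 mm thick, fixed).
- plate_top (a point): Centre of the upper face of the aluminium drying plate (125 mm in x by 270 mm in y, its face 14 mm above the table, fixed). The finds lie flat on it.
- sherd_1_center (a point): A pottery sherd: red-brown, 44 x 33 x 10 mm (x, y, z), a flat piece with steep sides, about 20 g, loose; point at its centre half-way up, z up; grasp it across its y width (25 to 32 mm there). May be absent.
- sherd_2_center (a point): A pottery sherd: red-brown, 36 x 34 x 9 mm (x, y, z), a flat piece with steep sides, about 20 g, loose; point at its centre half-way up, z up; grasp it across its y width (25 to 32 mm there). May be absent.
- sherd_3_center (a point): A pottery sherd: tan, 42 x 28 x 11 mm (x, y, z), a flat piece with steep sides, about 20 g, loose; point at its centre half-way up, z up; grasp it across its y width (25 to 32 mm there). May be absent.
- sherd_4_center (a point): A pottery sherd: red-brown, 44 x 33 x 10 mm (x, y, z), a flat piece with steep sides, about 20 g, loose; point at its centre half-way up, z up; grasp it across its y width (25 to 32 mm there). May be absent.
- sherd_5_center (a point): A pottery sherd: red-brown, 36 x 34 x 9 mm (x, y, z), a flat piece with steep sides, about 20 g, loose; point at its centre half-way up, z up; grasp it across its y width (25 to 32 mm there). May be absent.
- sherd_6_center (a point): A pottery sherd: tan, 42 x 28 x 11 mm (x, y, z), a flat piece with steep sides, about 20 g, loose; point at its centre half-way up, z up; grasp it across its y width (25 to 32 mm there). May be absent.
- bone_1_center (a point): A white bone fragment, 30 x 34 x 14 mm, loose on the plate; point at its centre half-way up. It stays on the plate.
- bone_2_center (a point): A white bone fragment, 29 x 40 x 13 mm, loose on the plate; point at its centre half-way up. It stays on the plate.
- canister_center (a point): Black drying-agent canister with grey lid, 50 g, standing loose on the table: body 31 mm across, lid 34 mm across and 7 mm high, 51 mm high in all; point at its centre half-way up.
- vial: Small glass vial with black cap, 27 mm across, 69 mm high, standing loose on the table; origin under its centre. A bystander.

How it is judged:
On the way, in this order (a step that is already met when the one before it is completed fails the run):
1. all five toggles are off (beyond 0.85 rad) (value of joint each of toggle0, toggle1, toggle2, toggle3, toggle4 above 0.85 rad), for 0.2 s.
2. the white tray stands flat in the middle of the mat, its centre within 45 mm of the mat's (horizontal distance between tray_a_center and mat_top below 0.045 m and angle between tray_a_center's own z axis and vertical below 0.06 rad and z of tray_a_center in the frame of mat_top below 0.026 m and linear speed of tray_a below 0.02 m/s), for 0.3 s.
At the end, for the whole second after the job is handed in: Toggles off (over 0.85 rad); white tray flat on the mat, centres within 45 mm; every sherd (centre below the rim) and the canister at rest inside it; both bones lying on the plate; blue trays within 25 mm and vial within 30 mm of where they stood (all of step 1 and all of step 2 and x of sherd_1_center in the frame of tray_a_center between -0.05 and 0.05 m and y of sherd_1_center in the frame of tray_a_center between -0.075 and 0.075 m and z of sherd_1_center in the frame of tray_a_center between -0.03 and 0.02 m and linear speed of each of sherd_1, sherd_2, sherd_3, sherd_4, sherd_5, sherd_6, canister below 0.03 m/s and x of sherd_2_center in the frame of tray_a_center between -0.05 and 0.05 m and y of sherd_2_center in the frame of tray_a_center between -0.075 and 0.075 m and z of sherd_2_center in the frame of tray_a_center between -0.03 and 0.02 m and x of sherd_3_center in the frame of tray_a_center between -0.05 and 0.05 m and y of sherd_3_center in the frame of tray_a_center between -0.075 and 0.075 m and z of sherd_3_center in the frame of tray_a_center between -0.03 and 0.02 m and x of sherd_4_center in the frame of tray_a_center between -0.05 and 0.05 m and y of sherd_4_center in the frame of tray_a_center between -0.075 and 0.075 m and z of sherd_4_center in the frame of tray_a_center between -0.03 and 0.02 m and x of sherd_5_center in the frame of tray_a_center between -0.05 and 0.05 m and y of sherd_5_center in the frame of tray_a_center between -0.075 and 0.075 m and z of sherd_5_center in the frame of tray_a_center between -0.03 and 0.02 m and x of sherd_6_center in the frame of tray_a_center between -0.05 and 0.05 m and y of sherd_6_center in the frame of tray_a_center between -0.075 and 0.075 m and z of sherd_6_center in the frame of tray_a_center between -0.03 and 0.02 m and x of canister_center in the frame of tray_a_center between -0.05 and 0.05 m and y of canister_center in the frame of tray_a_center between -0.075 and 0.075 m and z of canister_center in the frame of tray_a_center between -0.02 and 0.035 m and x of bone_1_center in the frame of plate_top between -0.0625 and 0.0625 m and y of bone_1_center in the frame of plate_top between -0.135 and 0.135 m and z of bone_1_center in the frame of plate_top between 0 and 0.02 m and x of bone_2_center in the frame of plate_top between -0.0625 and 0.0625 m and y of bone_2_center in the frame of plate_top between -0.135 and 0.135 m and z of bone_2_center in the frame of plate_top between 0 and 0.02 m and distance of each of tray_b_center, tray_c_center from where it was at the start of the episode below 0.025 m); the robot touches nothing.
It fails at once if the fingers leave the row (grasp point more than 135 mm above the table or more than 200 mm sideways from the box's middle) while some toggles are off and others still on (value of joint any of toggle0, toggle1, toggle2, toggle3, toggle4 above 0.85 rad and value of joint any of toggle0, toggle1, toggle2, toggle3, toggle4 below 0.85 rad and (z of the grasp point in the frame of bank_mid above 0.098 m or horizontal distance between the grasp point and bank_mid above 0.2 m)).
It fails at once if a sherd is lifted more than 50 mm above the plate while a toggle is on (value of joint any of toggle0, toggle1, toggle2, toggle3, toggle4 below 0.85 rad and z of any of sherd_1_center, sherd_2_center, sherd_3_center, sherd_4_center, sherd_5_center, sherd_6_center in the frame of plate_top above 0.05 m).
It fails at once if a bone is moved more than 60 mm (distance of any of bone_1_center, bone_2_center from where it was at the start of the episode above 0.06 m).
It fails at once if a blue tray is moved more than 40 mm (distance of any of tray_b_center, tray_c_center from where it was at the start of the episode above 0.04 m).
It fails at once if the vial is moved more than 30 mm (distance of vial from where it was at the start of the episode above 0.03 m).
Of sherd_1, sherd_2, sherd_3, sherd_4, sherd_5, sherd_6 only 4 to 6 are there at a start; the rules pass over those that are not, and their reading is None.
At some moment in a run one of sherd_1, sherd_2, sherd_3, sherd_4, sherd_5, sherd_6 may be knocked a few centimetres aside while the robot is not near it.
Once in a run the grip may slacken for a moment while it holds something.
It also fails if it takes over 210 s, if anything falls off the work surface, if the arm or the gripper's body presses on something with over 40 N, if the wrist force passes 120 N, or if a joint passes its speed limit or range.

## Working session

There is one attempt and no reset: what is moved stays moved. The work goes in short steps, Python scripts to look and compute and a shell command to move; the robot and the scene stay as the last step left them, time stands still between calls to the robot, and variables do not carry over. Pictures are saved under pics/ and viewed, at most 14 in all, crops included, and the job is handed in when it is done.

```bash
ls; mkdir -p pics; cat > h.py <<'E'
import numpy as np, cv2
from cell import env
def world(cam,px,depth,T=None):
    m=env.camera_model(cam); u,v=px
    z=depth
    p=np.array([(u-m['cx'])/m['fx']*z,-(v-m['cy'])/m['fy']*z,-z,1])
    return (( T if T is not None else m['pose'])@p)[:3]
def wristT():
    s=env.sense();T=np.eye(4);T[:3,:3]=s['ee_rot'];T[:3,3]=s['ee_pos']
    return T@env.camera_model('wrist')['hand_eye']
def cloud(cam,dep,T=None):
    m=env.camera_model(cam);v,u=np.mgrid[:480,:640]
    P=np.stack([(u-m['cx'])/m['fx']*dep,-(v-m['cy'])/m['fy']*dep,-dep,np.ones_like(dep)],-1)
    W=(P@(T if T is not None else m['pose']).T)[...,:3]; W[dep==0]=np.nan
    return W
def save(n,im): cv2.imwrite('pics/'+n+'.png',im[...,::-1])
E
python3 - <<'E'
from h import *
s=env.sense();print(s)
for c in('scene','top'):
    im,d=env.snapshot(c);save(c+'0',im);np.save(c+'0.npy',d)
    print(env.camera_model(c))
    if c=='top':
        W=cloud(c,d)
        for l in['bank_mid','toggle0_tip','tray_a_center','mat_top','plate_top','sherd_1_center','sherd_3_center','bone_1_center','canister_center','vial']:
            for r in env.place_of(l,c):
                u,v=np.round(r['position']).astype(int)
                print(l,(u,v),round(r['confidence'],2),np.round(W[min(max(v,0),479),min(max(u,0),639)],3))
E
```

```text
pics
{'clock': 0.0, 'joint_positions': array([ 1.22124360e+00,  1.16495315e-01,  1.44232013e+00, -1.31960088e-05,
        1.58396405e+00, -3.77805880e-02]), 'dq': array([-0.00027341,  0.00158438, -0.00021695,  0.00042732, -0.00126571,
       -0.00050013]), 'joint_efforts': array([ 2.56357627e-03, -7.32005811e+01, -6.32479191e+01,  1.50775077e-04,
        6.51052324e-03, -1.62633853e-05]), 'ee_pos': array([0.20699342, 0.64229647, 0.25252179]), 'ee_rot': array([[-9.51791413e-01,  3.06745744e-01, -3.94069059e-04],
       [ 3.06745995e-01,  9.51790755e-01, -1.11958555e-03],
       [ 3.16431841e-05, -1.18649102e-03, -9.99999296e-01]]), 'force': array([-0.24447065, -0.2339956 , -0.8992648 ]), 'moment': array([0.0398194 , 0.00994342, 0.02726032]), 'grip_force': 0.0, 'gripper_width': 0.08568127489440903}
{'fx': 435.5438445358074, 'fy': 435.5438445358074, 'cx': 325.5451550336637, 'cy': 239.63046920098222, 'pose': array([[ 0.43222213,  0.67770499, -0.59489493, -0.06654763],
       [-0.90170826,  0.33234726, -0.2765276 , -0.44161722],
       [ 0.01030757,  0.65594302,  0.75474003,  0.83417518],
[... 418 characters left out ...]
}
bank_mid (np.int64(394), np.int64(285)) 0.56 [ 0.442 -0.334  0.034]
toggle0_tip (np.int64(432), np.int64(269)) 0.58 [ 0.459 -0.41   0.066]
toggle0_tip (np.int64(389), np.int64(283)) 0.25 [ 0.445 -0.323  0.049]
tray_a_center (np.int64(266), np.int64(311)) 0.56 [ 0.426 -0.068  0.038]
mat_top (np.int64(190), np.int64(324)) 0.66 [0.425 0.093 0.009]
plate_top (np.int64(262), np.int64(230)) 0.82 [ 0.601 -0.079  0.011]
sherd_1_center (np.int64(247), np.int64(218)) 0.64 [ 0.628 -0.052  0.026]
bone_1_center (np.int64(246), np.int64(247)) 0.44 [ 0.567 -0.042  0.019]
canister_center (np.int64(153), np.int64(240)) 0.88 [0.603 0.143 0.049]
vial (np.int64(437), np.int64(213)) 0.47 [ 0.579 -0.449  0.034]
```

View pics/top0.png

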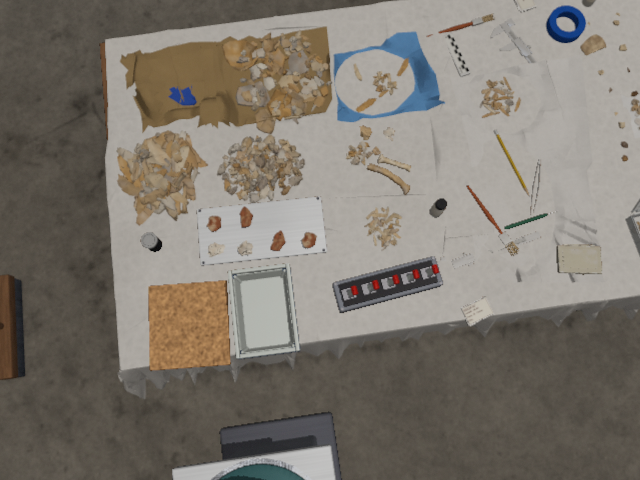

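View pics/scene0.png

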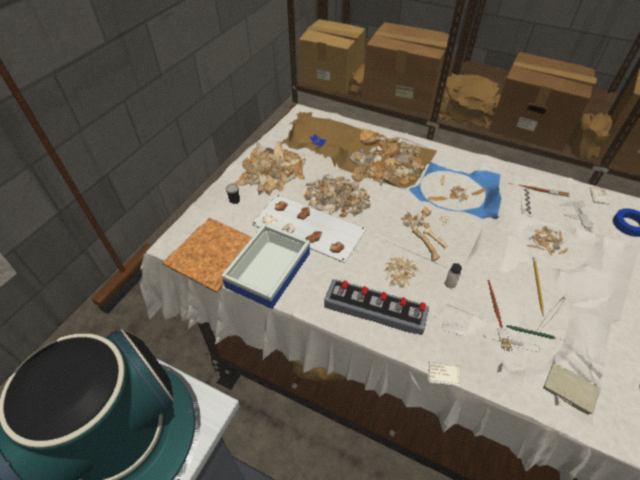

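```bash
python3 - <<'E'
from h import *
im=cv2.imread('pics/top0.png');d=np.load('top0.npy');W=cloud('top',d)
X,Y,Z=W[...,0],W[...,1],W[...,2]
hsv=cv2.cvtColor(im,cv2.COLOR_BGR2HSV);H,S,V=hsv[...,0],hsv[...,1],hsv[...,2]
def rect(m,name,n=1):
    k,lab,st,c=cv2.connectedComponentsWithStats(m.astype(np.uint8))
    for i in sorted(range(1,k),key=lambda i:-st[i,4])[:n]:
        P=W[lab==i]; P=P[np.isfinite(P[:,0])]
        r=cv2.minAreaRect((P[:,:2]*1000).astype(np.float32));print(name,st[i,4],c[i].round(),np.round(r[0]),np.round(r[1]),round(r[2],1),'z',np.round(np.percentile(P[:,2],[5,50,95]),3))
rect((Z>.028)&(Z<.042)&(X>.3)&(X<.6)&(Y<-.2),'box',2)
rect((Z>.065)&(Z<.085)&(Y>-.25)&(Y<.05)&(X<.56),'tray',2)
rect((((H<10)|(H>172))&(S>120)&(Z>.04)&(Y<-.15)),'red',6)
rect((Z>.006)&(Z<.0135)&(Y>-.0)&(Y<.25)&(X<.54),'mat',1)
rect((Z>.025)&(X>.53)&(Y>.1)&(Y<.2),'can',1)
rect((Z>.01)&(Z<.045)&(X>.52)&(Y<.09)&(Y>-.25),'plate',1)
rect((Z>.05)&(X>.53)&(Y<-.3),'vial',1)
print(np.nanmax(Z[(X<.55)&(Y>-.2)&(Y<.02)]))
E
```

```text
box 2832 [386. 284.] [ 448. -322.] [ 64. 222.] 6.8 z [0.03  0.035 0.04 ]
box 92 [636. 222.] [ 499. -856.] [19. 61.] 76.1 z [0.029 0.033 0.04 ]
tray 1257 [262. 310.] [426. -64.] [125. 176.] 89.1 z [0.068 0.073 0.076]
tray 34 [353. 290.] [ 439. -246.] [ 8. 17.] 89.3 z [0.066 0.069 0.073]
red 51 [354. 290.] [ 440. -248.] [18. 11.] 9.4 z [0.065 0.069 0.073]
red 50 [415. 273.] [ 454. -376.] [18. 10.] 4.6 z [0.065 0.068 0.072]
red 49 [395. 279.] [ 449. -334.] [17. 12.] 12.6 z [0.064 0.068 0.072]
red 49 [375. 284.] [ 445. -293.] [16. 11.] 1.0 z [0.063 0.068 0.071]
red 48 [435. 269.] [ 459. -416.] [17. 11.] 8.1 z [0.064 0.068 0.072]
mat 7044 [179. 322.] [439. 131.] [237. 197.] 86.0 z [0.006 0.009 0.013]
can 2169 [151. 174.] [752. 150.] [167. 100.] 0.3 z [0.027 0.043 0.059]
plate 9130 [261. 211.] [676. -79.] [270. 275.] 87.8 z [0.011 0.015 0.024]
vial 126 [440. 204.] [ 591. -453.] [23. 23.] 81.5 z [0.051 0.066 0.071]
0.07912331883542634
```

The overhead picture shows four sherds, at (215,223), (246,216), (278,241) and (308,240). The two bones are at (215,249) and (245,248), the white tray at (264,311), the mat at (190,324), the canister at (152,241), the vial at (438,207) and the box at (387,284). All the toggles lean to world -y, so the drag runs towards world +y. The scene view agrees.

```bash
python3 -m pendant '[[[-0.397,-0.441,0],[0,0,0.5],0],[[-0.397,-0.441,0],[0,0,0.5],0],[[-0.397,-0.441,0],[0,0,0.5],0],[[-0.397,-0.441,0],[0,0,0.5],0],[[-0.397,-0.441,0],[0,0,0.5],0],[[-0.397,-0.441,0],[0,0,0.5],0],[[-0.397,-0.441,0],[0,0,0.5],0],[[-0.397,-0.441,0],[0,0,0.5],0],[[-0.397,-0.441,0],[0,0,0.5],0],[[-0.397,-0.441,0],[0,0,0.5],0],[[-0.579,-0.96,0],[0,0,1.143],0],[[-0.579,-0.96,0],[0,0,1.143],0],[[-0.579,-0.96,0],[0,0,1.143],0],[[-0.579,-0.96,0],[0,0,1.143],0],[[-0.579,-0.96,0],[0,0,1.143],0],[[-0.579,-0.96,0],[0,0,1.143],0],[[-0.579,-0.96,0],[0,0,1.143],0],[[-0.579,-0.96,0],[0,0,1.143],0],[[-0.579,-0.96,0],[0,0,1.143],0],[[-0.579,-0.96,0],[0,0,1.143],0]]' 60
cat >> h.py <<'E'
def go(x,y,z,ydeg=None):
    "shift and turn (tool axes) to a world TCP goal with tool y at heading ydeg, pointing down"
    from scipy.spatial.transform import Rotation as Ro
    s=env.sense();R=s['ee_rot'];d=R.T@(np.array([x,y,z])-s['ee_pos'])
    h=np.degrees(np.arctan2(R[1,1],R[0,1])) if ydeg is None else ydeg
    a=np.radians(h);yy=np.array([np.cos(a),np.sin(a),0]);zz=np.array([0,0,-1.]);G=np.c_[np.cross(yy,zz),yy,zz]
    print('shift',np.round(d,4),'turn',np.round(Ro.from_matrix(R.T@G).as_rotvec(),3),'now',np.round(s['ee_pos'],4),'hd',round(np.degrees(np.arctan2(R[1,1],R[0,1])),1),'F',np.round(s['force'],1),'t',round(s['clock'],1))
E
python3 - <<'E'
from h import *
go(.463,-.449,.1,6.6);print(env.sense()['joint_positions'].round(2))
im=cv2.imread('pics/top0.png');W=cloud('top',np.load('top0.npy'))
hsv=cv2.cvtColor(im,cv2.COLOR_BGR2HSV);m=((hsv[...,0]<18)&(hsv[...,1]>110)&(W[...,0]<.56)&(W[...,1]>-.02)&(W[...,1]<.3)&(W[...,2]<.02)).astype(np.uint8)
m=cv2.morphologyEx(m,cv2.MORPH_OPEN,np.ones((5,5)));k,l,st,c=cv2.connectedComponentsWithStats(m);i=1+st[1:,4].argmax()
print(cv2.minAreaRect((W[l==i][:,:2]*1000).astype(np.float32)))
E
```

```text
clock: 3.1
ee_pos: [0.463, -0.4516, 0.2521]
ee_rot: [[-0.113, 0.994, -0.001], [0.994, 0.113, 0.001], [0.001, -0.001, -1.0]]
force: [0.2, 0.4, -0.2]
gripper_width: 0.0005
grip_force: 0.0
shift [0.0024 0.0005 0.1521] turn [-0.001 -0.001 -0.002] now [ 0.463  -0.4516  0.2521] hd 6.5 F [ 0.2  0.4 -0.2] t 3.1
[-0.81  0.06  1.51 -0.    1.58 -0.93]
((424.13104248046875, 96.04917907714844), (164.2272491455078, 172.4329376220703), 86.1151351928711)
```

```bash
python3 -m pendant '[[[-0.012,0,0.06],[0,0,0],0],[[-0.012,0,0.12],[0,0,0],0],[[-0.012,0,0.18],[0,0,0],0],[[-0.012,0,0.215],[0,0,0],0],[[-0.012,0,0.223],[0,0,0],0],[[-0.012,0,0.226],[0,0,0],0],[[-0.012,0,0.228],[0,0,0],0],[[-0.012,0,0.2295],[0,0,0],0],[[-0.012,0,0.2305],[0,0,0],0],[[-0.012,0,0.2305],[0,0,0],0]]'
```

```text
clock: 4.35
ee_pos: [0.466, -0.4614, 0.0273]
ee_rot: [[-0.116, 0.993, 0.002], [0.993, 0.116, -0.002], [-0.002, 0.002, -1.0]]
force: [-9.6, 12.5, 27.4]
gripper_width: -0.0004
grip_force: 14.5
```

```bash
python3 - <<'E'
from h import *
W=cloud('top',np.load('top0.npy'))
for dx in(-.02,-.01,0,.01,.02): print([round(float(np.nanmedian(W[...,2][(abs(W[...,0]-.465-dx)<.004)&(abs(W[...,1]+.4614-dy)<.004)])),4) for dy in(-.03,-.02,-.01,0,.01,.02,.03)])
go(.466,-.4614,.0895,6.6)
E
python3 -m pendant '[[[0,0,-0.004],[0,0,0],0],[[0,0,-0.008],[0,0,0],0],[[0,0,-0.008],[0,0,0],0],[[0,0,-0.008],[0,0,0],0]]'
```

```text
[0.005, 0.0063, 0.0035, 0.005, 0.0058, 0.0078, 0.0318]
[0.0062, 0.0056, 0.0057, 0.0053, 0.006, 0.0061, 0.0327]
[0.0056, 0.0069, 0.0051, 0.0052, 0.0047, 0.0059, 0.0325]
[0.0063, 0.0061, 0.0068, 0.0046, 0.0061, 0.0046, 0.0319]
[0.0058, 0.005, 0.0047, 0.0041, 0.0034, 0.0027, 0.0304]
shift [-0.0002  0.0001 -0.0622] turn [0.002 0.002 0.001] now [ 0.466  -0.4614  0.0273] hd 6.7 F [-9.6 12.5 27.4] t 4.3
clock: 4.85
ee_pos: [0.4651, -0.4608, 0.0309]
ee_rot: [[-0.116, 0.993, 0.0], [0.993, 0.116, -0.0], [-0.0, 0.0, -1.0]]
force: [0.4, -0.1, 0.0]
gripper_width: -0.0
grip_force: 0.0
```

```bash
python3 - <<'E'
from h import *
im,d=env.snapshot('scene');W=cloud('scene',d)
m=env.camera_model('scene');p=np.linalg.inv(m['pose'])@np.r_[env.sense()['ee_pos'],1]
u=m['cx']+m['fx']*p[0]/-p[2];v=m['cy']-m['fy']*p[1]/-p[2];print(u,v)
u,v=int(u),int(v);save('s1',cv2.resize(im[max(0,v-90):v+60,max(0,u-110):u+90],None,fx=4,fy=4))
E
```

```text
438.9079374313336 321.8435538514492
```

View pics/s1.png

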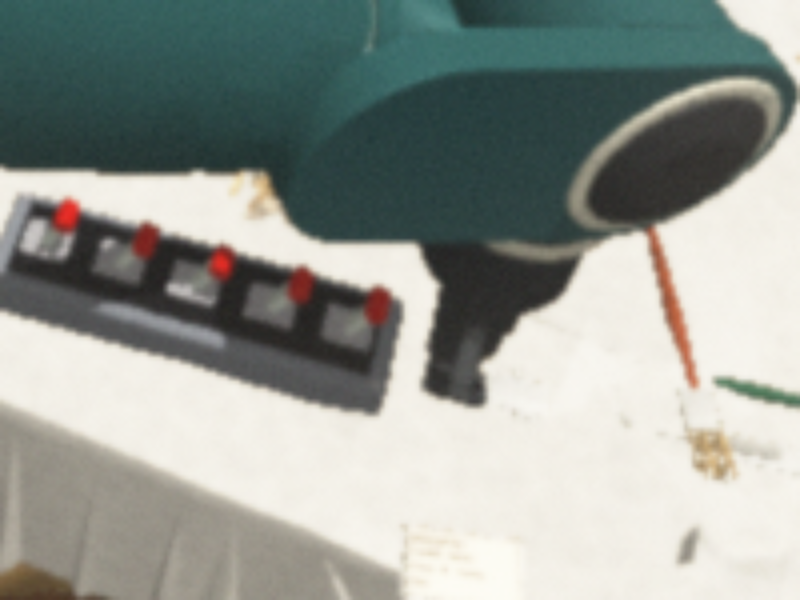

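The fingers stand just off the box's -y end, and the picture shows no obvious obstacle under them. I'll compare the table depth here with other places.

```bash
python3 - <<'E'
from h import *
W=cloud('top',np.load('top0.npy'))
f=lambda x,y:round(float(np.nanmedian(W[...,2][(abs(W[...,0]-x)<.008)&(abs(W[...,1]-y)<.008)])),4)
for x in(.36,.39,.42,.45,.48,.51,.54): print([f(x,y) for y in(-.6,-.57,-.54,-.51,-.48,-.45,-.4,-.3,-.22)])
for x,y in((.6,.1),(.53,-.2),(.55,.12),(.34,.02)): print(f(x,y))
E
```

```text
[0.0055, 0.0048, 0.0056, 0.008, 0.0078, 0.0057, 0.005, 0.0056, 0.0045]
[0.0068, 0.0065, 0.0062, 0.0077, 0.0058, 0.0066, 0.0055, 0.0049, 0.0016]
[0.0148, 0.0056, 0.0047, 0.0049, 0.0051, 0.0062, 0.0051, 0.0322, 0.0327]
[0.0055, 0.0054, 0.0046, 0.0058, 0.0058, 0.006, 0.0372, 0.0385, 0.0335]
[0.0041, 0.0033, 0.005, 0.0055, 0.006, 0.0045, 0.0336, 0.0061, 0.0013]
[0.0046, 0.0058, 0.0048, 0.0045, 0.0053, 0.0021, 0.0007, 0.0018, 0.0017]
[0.0048, 0.0065, 0.0066, 0.0063, 0.0059, 0.0015, 0.0014, 0.0009, 0.0022]
0.0013
0.0018
0.002
-0.0683
```

```bash
python3 -m pendant '[[[0,0,-0.03],[0,0,0],0],[[0,0,-0.0531],[0,0,0],0],[[0,0,-0.0531],[0,0,0],0],[[0.012,0,-0.0531],[0,0,0],0],[[0.024,0,-0.0531],[0,0,0],0],[[0.036,0,-0.0531],[0,0,0],0],[[0.048,0,-0.0531],[0,0,0],0],[[0.06,0,-0.0531],[0,0,0],0],[[0.072,0,-0.0531],[0,0,0],0],[[0.084,0,-0.0531],[0,0,0],0],[[0.096,0,-0.0531],[0,0,0],0],[[0.108,0,-0.0531],[0,0,0],0]]' && python3 -m pendant '[[[0.012,0,0],[0,0,0],0],[[0.024,0,0],[0,0,0],0],[[0.036,0,0],[0,0,0],0],[[0.048,0,0],[0,0,0],0],[[0.06,0,0],[0,0,0],0],[[0.072,0,0],[0,0,0],0],[[0.084,0,0],[0,0,0],0],[[0.096,0,0],[0,0,0],0],[[0.108,0,0],[0,0,0],0],[[0.12,0,0],[0,0,0],0],[[0.132,0,0],[0,0,0],0],[[0.144,0,0],[0,0,0],0],[[0.156,0,0],[0,0,0],0],[[0.16,0,0],[0,0,0],0]]'
python3 - <<'E'
from h import *
im,d=env.snapshot('scene');save('s2',cv2.resize(im[230:350,300:460],None,fx=5,fy=5));env.snapshot('top')
im,d=env.snapshot('top');W=cloud('top',d);hsv=cv2.cvtColor(im,cv2.COLOR_RGB2HSV)
m=(((hsv[...,0]<10)|(hsv[...,0]>172))&(hsv[...,1]>120)&(W[...,2]>.03)&(W[...,1]<-.15)&(W[...,0]<.53)).astype(np.uint8)
k,l,st,c=cv2.connectedComponentsWithStats(m)
for i in range(1,k):
  if st[i,4]>8: print(st[i,4],np.nanmedian(W[l==i],0).round(3))
E
```

```text
clock: 6.4
ee_pos: [0.4524, -0.3526, 0.0837]
ee_rot: [[-0.116, 0.993, -0.0], [0.993, 0.116, 0.0], [0.0, -0.0, -1.0]]
force: [0.1, -0.3, 0.2]
gripper_width: -0.0001
grip_force: 0.2
clock: 8.15
ee_pos: [0.4338, -0.1936, 0.0837]
ee_rot: [[-0.116, 0.993, -0.0], [0.993, 0.116, 0.0], [0.001, -0.0, -1.0]]
force: [0.1, 0.4, 0.6]
gripper_width: -0.0005
grip_force: 0.0
58 [ 0.455 -0.382  0.058]
57 [ 0.45  -0.34   0.059]
```

View pics/s2.png

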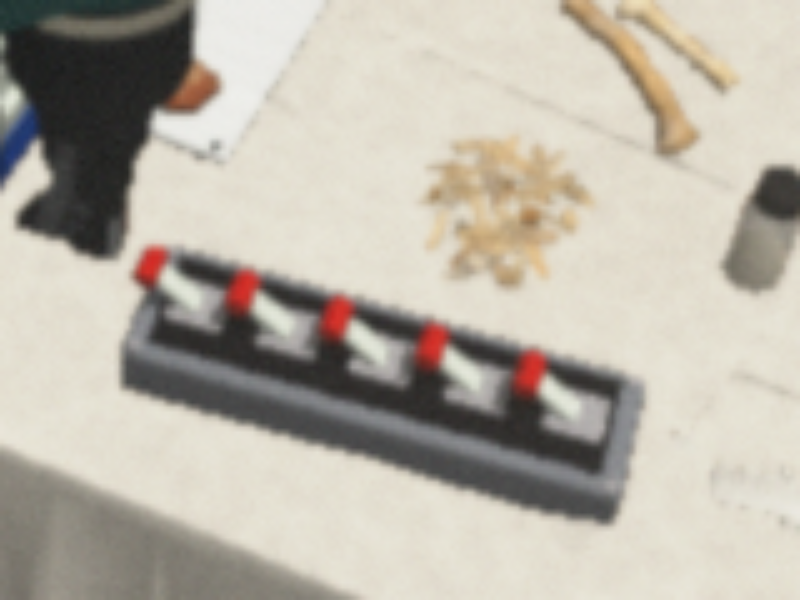

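All five toggles are thrown over: the red bars lean to the +y end in the picture, crop (150,265) to (530,375). Next is the tray, whose long side lies along world x. I'll grip the middle of its -y band.

```bash
python3 -c "
from h import *
go(.425,-.1225,.15,89.1)"
```

```text
shift [ 0.0725 -0.0006 -0.0662] turn [-0.    -0.    -1.439] now [ 0.434  -0.1944  0.0838] hd 6.7 F [-0.1  0.7 -0.1] t 8.3
```

```bash
python3 -m pendant '[[[0,0,-0.06],[0,0,0],0.04],[[0,0,-0.11],[0,0,-0.15],0.04],[[0.0725,-0.0006,-0.11],[0,0,-1.439],0.04],[[0.0725,-0.0006,-0.11],[0,0,-1.439],0.04],[[0.0725,-0.0006,-0.11],[0,0,-1.439],0.04],[[0.0725,-0.0006,-0.11],[0,0,-1.439],0.04],[[0.0725,-0.0006,-0.11],[0,0,-1.439],0.04],[[0.0725,-0.0006,-0.11],[0,0,-1.439],0.04],[[0.0725,-0.0006,-0.11],[0,0,-1.439],0.04],[[0.0725,-0.0006,-0.11],[0,0,-1.439],0.04],[[0.0725,-0.0006,-0.11],[0,0,-1.439],0.04]]'
python3 - <<'E'
from h import *
T=wristT();im,d=env.snapshot('wrist');save('w1',im);W=cloud('wrist',d,T)
X,Y,Z=W[...,0],W[...,1],W[...,2]
m=(Z>.066)&(Z<.085)&(Y<-.09)&(Y>-.16);print(m.sum())
for x in np.arange(.36,.5,.02):
  k=m&(abs(X-x)<.01)
  if k.sum()>5: print(round(x,3),np.percentile(Y[k],[2,50,98]).round(4),np.median(Z[k]).round(4))
go(.425,-.1225,.084,89.1)
E
```

```text
clock: 9.68
ee_pos: [0.4251, -0.1228, 0.1939]
ee_rot: [[-1.0, 0.02, -0.0], [0.02, 1.0, 0.0], [0.0, 0.0, -1.0]]
force: [0.8, -0.7, 0.6]
gripper_width: 0.0402
grip_force: 0.0
4106
0.36 [-0.1254 -0.1216 -0.1177] 0.0732
0.38 [-0.1259 -0.122  -0.118 ] 0.0731
0.4 [-0.1258 -0.1219 -0.1183] 0.0732
0.42 [-0.1263 -0.1223 -0.1186] 0.0731
0.44 [-0.1268 -0.1227 -0.1189] 0.0732
0.46 [-0.1272 -0.123  -0.1192] 0.073
0.48 [-0.1271 -0.1233 -0.1195] 0.0731
0.5 [-0.1273 -0.1192 -0.0912] 0.0725
shift [0.     0.0003 0.1099] turn [ 0.    -0.    -0.003] now [ 0.425  -0.1228  0.1939] hd 88.9 F [-0.6  1.1 -0.8] t 9.7
```

View pics/w1.png

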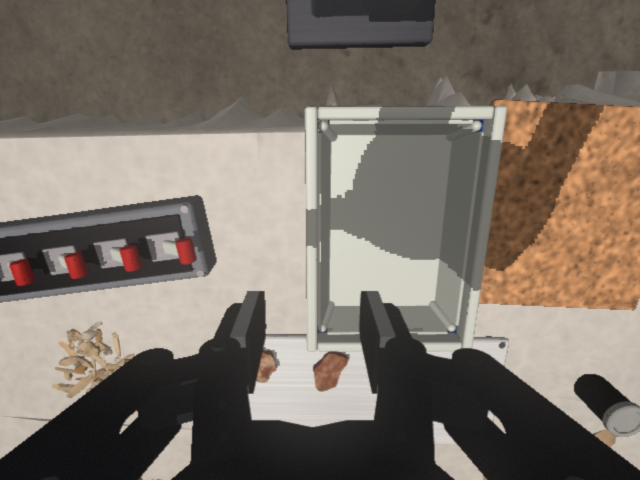

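The wrist view shows the band at column 312, between the pads, and its measured middle is y = -0.1224. I'll go down and grip.

```bash
python3 -m pendant '[[[0,0,0.05],[0,0,0],0.04],[[0,0,0.09],[0,0,0],0.04],[[0,0,0.11],[0,0,0],0.04],[[0,0,0.11],[0,0,0],0.04],[[0,0,0.11],[0,0,0],0],[[0,0,0.11],[0,0,0],0],[[0,0,0.11],[0,0,0],0],[[0,0,0.11],[0,0,0],0],[[0,0,0.11],[0,0,0],0],[[0,0,0.11],[0,0,0],0]]' 80
```

```text
clock: 10.98
ee_pos: [0.4257, -0.1229, 0.0854]
ee_rot: [[-1.0, 0.016, 0.002], [0.016, 1.0, -0.001], [-0.002, -0.001, -1.0]]
force: [-0.6, -0.5, 5.5]
gripper_width: 0.0054
grip_force: 79.2
```

```bash
python3 -m pendant '[[[0,0,-0.005],[0,0,0],0],[[0,0,-0.015],[0,0,0],0],[[0,0,-0.03],[0,0,0],0],[[0,0,-0.05],[0,0,0],0],[[0,0,-0.07],[0,0,0],0],[[0,0,-0.07],[0,0,0],0]]'
python3 - <<'E'
from h import *
im,d=env.snapshot('scene');save('s3',im[200:360,170:370].repeat(3,0).repeat(3,1))
print(env.sense()['gripper_width'],env.sense()['force'])
W=cloud('scene',d);print([np.round(np.nanmedian(W[...,2][(abs(W[...,0]-.425)<.02)&(abs(W[...,1]-y)<.004)]),3) for y in(-.005,-.06,-.03)])
E
```

```text
clock: 11.72
ee_pos: [0.4258, -0.1229, 0.1561]
ee_rot: [[-1.0, 0.016, 0.003], [0.016, 1.0, -0.001], [-0.003, -0.001, -1.0]]
force: [-0.4, -0.5, -0.7]
gripper_width: 0.0051
grip_force: 78.4
0.005307155917037571 [-0.52528515  0.99185241 -1.46815676]
[np.float64(-0.562), np.float64(0.106), np.float64(-0.27)]
```

View pics/s3.png

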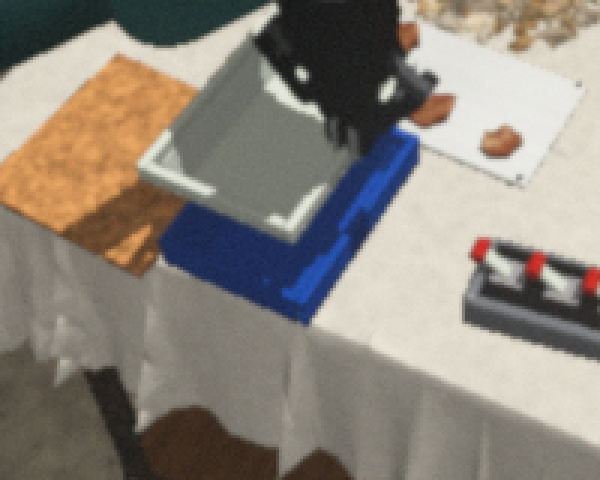

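The white tray is lifted alone. Both blue trays are still standing, at about (290,220) in the crop. I'll carry it to the mat.

```bash
python3 -m pendant '[[[0,0.01,0],[0,0,0],0],[[0,0.03,0],[0,0,0],0],[[0,0.055,0],[0,0,0],0],[[0,0.08,0],[0,0,0],0],[[0,0.105,0],[0,0,0],0],[[0,0.13,0],[0,0,0],0],[[0,0.15,0],[0,0,0],0],[[0.002,0.16,0],[0,0,0],0],[[0.002,0.16,0.02],[0,0,0],0],[[0.002,0.16,0.045],[0,0,0],0],[[0.002,0.16,0.065],[0,0,0],0],[[0.002,0.16,0.08],[0,0,0],0],[[0.002,0.16,0.086],[0,0,0],0],[[0.002,0.16,0.089],[0,0,0],0],[[0.002,0.16,0.091],[0,0,0],0],[[0.002,0.16,0.091],[0,0,0],0]]'
python3 - <<'E'
from h import *
im,d=env.snapshot('scene');save('s4',im[200:360,130:330].repeat(3,0).repeat(3,1))
im,d=env.snapshot('top');W=cloud('top',d);X,Y,Z=W[...,0],W[...,1],W[...,2]
m=(Z>.04)&(Z<.075)&(X<.53)&(X>.3)&(Y>.01)&(Y<.22)
for y0 in (.14,.15,.16): pass
for lo,hi in((.34,.36),(.40,.44),(.48,.52)):
  k=m&(X>lo)&(X<hi)&(Y>.13);print(lo,k.sum(),np.nanmedian(W[k],0).round(4) if k.sum() else '')
E
```

```text
clock: 13.78
ee_pos: [0.4259, 0.0373, 0.0635]
ee_rot: [[-1.0, 0.016, 0.001], [0.016, 1.0, -0.0], [-0.001, -0.0, -1.0]]
force: [0.0, -0.8, 1.6]
gripper_width: 0.0051
grip_force: 83.3
0.34 42 [0.344  0.1387 0.0509]
0.4 0 
0.48 0
```

View pics/s4.png

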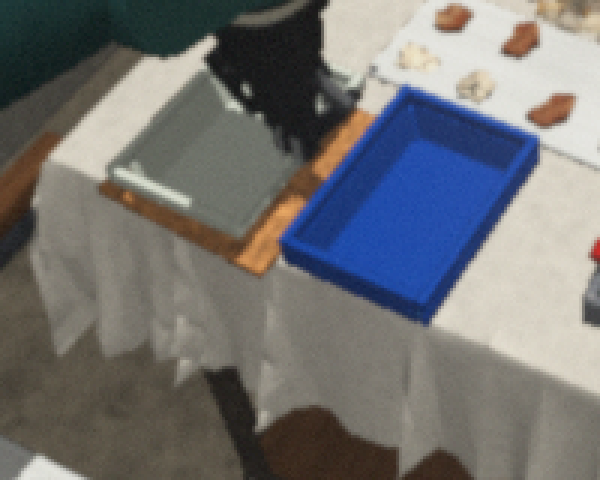

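```bash
python3 -m pendant '[[[0,0,0],[0,0,0],0.026],[[0,0,0],[0,0,0],0.026],[[0,0,0],[0,0,0],0.026],[[0,0,-0.02],[0,0,0],0.026],[[0,0,-0.06],[0,0,0],0.026],[[0,0,-0.11],[0,0,0],0.026],[[0,0,-0.16],[0,0,0],0.06],[[-0.06,-0.03,-0.22],[0,0,0],0.06],[[-0.12,-0.06,-0.22],[0,0,0],0.06],[[-0.17,-0.09,-0.22],[0,0,0],0.06],[[-0.24,-0.12,-0.22],[0,0,0],0.06],[[-0.24,-0.12,-0.22],[0,0,0],0.06],[[-0.24,-0.12,-0.22],[0,0,0],0.06]]'
cat > look.py <<'E'
from h import *
import sys
T=wristT();im,d=env.snapshot('wrist');save(sys.argv[1],im);W=cloud('wrist',d,T)
for l in['sherd_1_center','bone_1_center','canister_center']:
    for r in env.regions_of(l,'wrist'):
        m=r['pixels'];P=W[m];P=P[np.isfinite(P[:,0])]
        if len(P)<30: continue
        z=np.median(P[:,2]);Q=P[P[:,2]>np.percentile(P[:,2],50)-.006]
        q=cv2.minAreaRect((Q[:,:2]*1000).astype(np.float32))
        print(l,'%.2f'%r['confidence'],np.round(r['position']),'n',m.sum(),'rect',np.round(q[0],1),np.round(q[1],1),round(q[2],1),'z',np.percentile(P[:,2],[5,50,95]).round(3))
        (w,h),a=q[1],q[2]
E
python3 look.py w2
```

```text
clock: 15.5
ee_pos: [0.6651, -0.0875, 0.2812]
ee_rot: [[-1.0, 0.017, -0.002], [0.017, 1.0, 0.0], [0.002, 0.0, -1.0]]
force: [0.1, -0.1, -0.4]
gripper_width: 0.0601
grip_force: 0.0
sherd_1_center 0.80 [352. 168.] n 872 rect [638.9 -50.1] [26.1 44.5] 87.4 z [0.018 0.021 0.023]
bone_1_center 0.93 [360.  98.] n 835 rect [569.1 -39.7] [29.1 31.7] 25.2 z [0.016 0.023 0.027]
canister_center 0.63 [559. 137.] n 1987 rect [609.1 151.7] [34.8 32.9] 89.0 z [0.007 0.049 0.051]
canister_center 0.28 [425. 105.] n 858 rect [574.8  23.9] [31.4 32.7] 68.0 z [0.013 0.018 0.025]
```

View pics/w2.png

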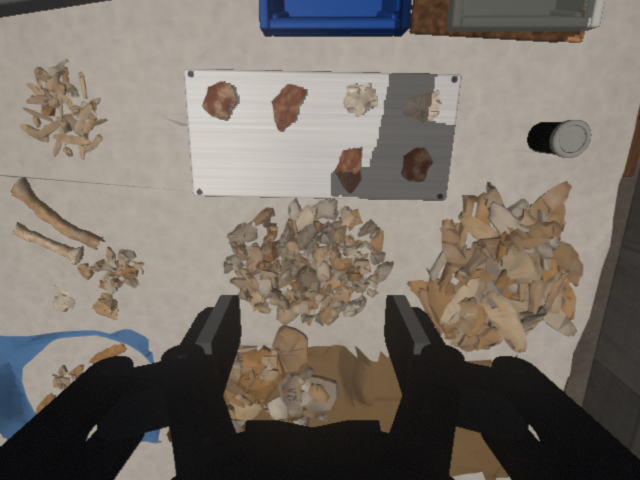

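The wrist view shows sherds at (221,101), (290,107), (349,169) and (417,164), and bones at (360,99) and (427,105). The canister is at (570,138) and the second "canister" report is really a bone. I'll segment the sherds by depth and colour.

```bash
cat > seg.py <<'E'
from h import *
def seg(thr=.017):
    T=wristT();im,d=env.snapshot('wrist');W=cloud('wrist',d,T);hsv=cv2.cvtColor(im,cv2.COLOR_RGB2HSV)
    X,Y,Z=np.nan_to_num(W[...,0]),np.nan_to_num(W[...,1]),np.nan_to_num(W[...,2])
    m=((X>.535)&(X<.665)&(Y>-.215)&(Y<.06)&(Z<.05)&(Z>thr)).astype(np.uint8)
    m=cv2.morphologyEx(m,cv2.MORPH_OPEN,np.ones((3,3),np.uint8))
    k,l,st,c=cv2.connectedComponentsWithStats(m)
    for i in range(1,k):
        if st[i,4]<150: continue
        P=W[l==i];Q=P[:,:2]*1000;h=cv2.convexHull(Q.astype(np.float32))[:,0]
        ws=[(np.ptp(h@[np.cos(a),np.sin(a)]),np.degrees(a)) for a in np.radians(np.arange(0,180,3))]
        ws.sort();w,a=ws[0];e=np.array([np.cos(np.radians(a)),np.sin(np.radians(a))]);f=np.array([-e[1],e[0]])
        pr=h@e;qr=h@f;c0=e*(pr.max()+pr.min())/2+f*(qr.max()+qr.min())/2
        M=Q.mean(0)
        print(c[i].round(),st[i,4],'S%.0f'%np.median(hsv[...,1][l==i]),'mean',M.round(1),'box',c0.round(1),'minw %.1f at %d len %.1f'%(w,a,np.ptp(qr)),'w@+-30',[ (int(x[1]),round(float(x[0]))) for x in sorted(ws[:14],key=lambda t:t[1])][::4],'z',np.percentile(P[:,2],[50,95]).round(4))
if __name__=='__main__': seg(); s=env.sense();print(s['clock'],s['joint_positions'].round(2))
E
python3 seg.py
```

```text
[219. 101.] 884 S97 mean [ 569.  -174.3] box [ 568.7 -173.9] minw 30.0 at 69 len 33.3 w@+-30 [(48, 32), (59, 30), (72, 30), (84, 32)] z [0.0206 0.0223]
[358. 100.] 747 S47 mean [569.7 -39.4] box [570.8 -39. ] minw 28.3 at 6 len 32.6 w@+-30 [(0, 29), (12, 29), (24, 29), (36, 30)] z [0.0228 0.0268]
[286. 107.] 987 S110 mean [ 574.8 -109.4] box [ 575.8 -111.6] minw 26.8 at 66 len 44.0 w@+-30 [(39, 30), (51, 28), (63, 27), (75, 29)] z [0.021  0.0231]
[426. 109.] 430 S49 mean [578.8  27. ] box [580.4  27.1] minw 22.0 at 42 len 28.4 w@+-30 [(18, 24), (29, 23), (42, 22), (54, 23)] z [0.0204 0.025 ]
[415. 166.] 750 S105 mean [633.8  19.9] box [633.8  20.3] minw 27.8 at 72 len 35.0 w@+-30 [(51, 31), (63, 29), (75, 28), (87, 30)] z [0.0206 0.0223]
[348. 170.] 858 S102 mean [636.7 -48.2] box [638.7 -49.6] minw 26.3 at 87 len 44.7 w@+-30 [(63, 30), (75, 28), (87, 26), (99, 29)] z [0.0208 0.023 ]
15.75 [-0.17  0.1   1.42  0.    1.63 -1.72]
```

```bash
python3 -c "
from h import *
go(.5755,-.1105,.0355,66)"
```

```text
shift [ 0.0873 -0.0259  0.2479] turn [0.    0.001 0.403] now [ 0.6631 -0.086   0.2835] hd 89.1 F [-1.3  0.5  0.9] t 15.8
```

```bash
python3 -m pendant '[[[0.04,-0.012,0.06],[0,0,0.15],0.05],[[0.0873,-0.026,0.12],[0,0,0.3],0.05],[[0.0873,-0.026,0.17],[0,0,0.403],0.05],[[0.0873,-0.026,0.21],[0,0,0.403],0.05],[[0.0873,-0.026,0.235],[0,0,0.403],0.05],[[0.0873,-0.026,0.248],[0,0,0.403],0.05],[[0.0873,-0.026,0.248],[0,0,0.403],0.05],[[0.0873,-0.026,0.248],[0,0,0.403],0],[[0.0873,-0.026,0.248],[0,0,0.403],0],[[0.0873,-0.026,0.248],[0,0,0.403],0],[[0.0873,-0.026,0.248],[0,0,0.403],0],[[0.0873,-0.026,0.248],[0,0,0.403],0],[[0.0873,-0.026,0.248],[0,0,0.403],0]]' 50
```

```text
clock: 17.38
ee_pos: [0.5768, -0.1109, 0.0367]
ee_rot: [[-0.914, 0.407, 0.002], [0.407, 0.914, 0.0], [-0.002, 0.001, -1.0]]
force: [-1.2, 4.0, 7.0]
gripper_width: 0.0243
grip_force: 48.6
```

```bash
python3 -m pendant '[[[0,0,-0.03],[0,0,0],0],[[0,0,-0.08],[0,0,0],0],[[0,0,-0.13],[0,0,0],0],[[0,0,-0.13],[0,0,0],0]]'
python3 -c "
from h import *
go(.385,.108,.15,89)
go(.385,.108,.056,89)"
```

```text
clock: 17.88
ee_pos: [0.5776, -0.1114, 0.1705]
ee_rot: [[-0.914, 0.407, 0.008], [0.407, 0.914, -0.002], [-0.008, 0.001, -1.0]]
force: [-0.3, -0.2, -1.1]
gripper_width: 0.0242
grip_force: 49.2
shift [0.2653 0.1221 0.0186] turn [-0.     0.008 -0.401] now [ 0.5776 -0.1114  0.1705] hd 66.0 F [-0.3 -0.2 -1.1] t 17.9
shift [0.266  0.122  0.1126] turn [-0.     0.008 -0.401] now [ 0.5776 -0.1114  0.1705] hd 66.0 F [-0.3 -0.2 -1.1] t 17.9
```

```bash
python3 -m pendant '[[[0.03,0.015,0],[0,0,-0.06],0],[[0.07,0.035,0],[0,0,-0.15],0],[[0.12,0.06,0],[0,0,-0.25],0],[[0.17,0.08,0],[0,0,-0.35],0],[[0.22,0.105,0],[0,0,-0.4],0],[[0.255,0.117,0],[0,0,-0.4],0],[[0.266,0.122,0.02],[0,0,-0.4],0],[[0.266,0.122,0.05],[0,0,-0.4],0],[[0.266,0.122,0.09],[0,0,-0.4],0],[[0.266,0.122,0.112],[0,0,-0.4],0],[[0.266,0.122,0.112],[0,0,-0.4],0],[[0.266,0.122,0.112],[0,0,-0.4],0],[[0.266,0.122,0.112],[0,0,-0.4],0.042],[[0.266,0.122,0.112],[0,0,-0.4],0.042],[[0.266,0.122,0.112],[0,0,-0.4],0.042],[[0.266,0.122,0.09],[0,0,-0.4],0.042],[[0.266,0.122,0.04],[0,0,-0.4],0.042],[[0.266,0.122,-0.01],[0,0,-0.4],0.042],[[0.266,0.122,-0.06],[0,0,-0.4],0.05]]'
python3 -c "
from h import *
go(.663,-.086,.283,89)"
```

```text
clock: 20.25
ee_pos: [0.3823, 0.1086, 0.2268]
ee_rot: [[-1.0, 0.019, 0.001], [0.019, 1.0, 0.0], [-0.001, 0.0, -1.0]]
force: [0.7, 0.2, -0.3]
gripper_width: 0.0498
grip_force: 0.0
shift [-0.2843 -0.1893 -0.0561] turn [ 0.     0.001 -0.001] now [0.3823 0.1086 0.2268] hd 88.9 F [ 0.7  0.2 -0.3] t 20.2
```

```bash
python3 -m pendant '[[[-0.05,-0.035,-0.03],[0,0,0],0.05],[[-0.1,-0.07,-0.056],[0,0,0],0.05],[[-0.15,-0.1,-0.056],[0,0,0],0.05],[[-0.2,-0.135,-0.056],[0,0,0],0.05],[[-0.25,-0.17,-0.056],[0,0,0],0.05],[[-0.284,-0.189,-0.056],[0,0,0],0.05],[[-0.284,-0.189,-0.056],[0,0,0],0.05],[[-0.284,-0.189,-0.056],[0,0,0],0.05]]'
python3 seg.py;python3 -c "
from h import *
go(.5687,-.174,.0355,69)
go(.638,-.049,.0355,87)
go(.634,.0202,.0355,72)"
```

```text
clock: 21.25
ee_pos: [0.6627, -0.0855, 0.2807]
ee_rot: [[-1.0, 0.019, -0.0], [0.019, 1.0, 0.0], [0.0, 0.0, -1.0]]
force: [0.3, 0.1, 0.0]
gripper_width: 0.0498
grip_force: 0.0
[218. 103.] 880 S96 mean [ 569.5 -174. ] box [ 569. -174.] minw 27.8 at 54 len 35.0 w@+-30 [(36, 31), (48, 28), (59, 29), (72, 31)] z [0.0207 0.0224]
[357. 100.] 727 S47 mean [569.8 -39.8] box [569.6 -39.6] minw 27.4 at 24 len 32.7 w@+-30 [(9, 28), (21, 28), (33, 28), (51, 28)] z [0.023 0.027]
[426. 109.] 432 S48 mean [578.6  26.7] box [581.1  26.1] minw 21.3 at 42 len 31.1 w@+-30 [(12, 24), (24, 22), (36, 21), (48, 23)] z [0.0206 0.0249]
[348. 171.] 853 S103 mean [636.8 -48.4] box [638.9 -49.8] minw 25.2 at 87 len 44.3 w@+-30 [(63, 30), (75, 27), (87, 25), (99, 29)] z [0.0208 0.023 ]
[415. 167.] 745 S104 mean [634.   19.9] box [633.4  20.3] minw 27.4 at 69 len 34.6 w@+-30 [(51, 30), (63, 28), (75, 28), (87, 30)] z [0.0207 0.0223]
21.3 [-0.17  0.09  1.42  0.    1.63 -1.72]
shift [ 0.0921 -0.0905  0.2457] turn [0.    0.    0.348] now [ 0.6625 -0.0852  0.2812] hd 88.9 F [-0.3  0.9  0.2] t 21.3
shift [0.0252 0.0358 0.2457] turn [0.    0.    0.034] now [ 0.6625 -0.0852  0.2812] hd 88.9 F [-0.3  0.9  0.2] t 21.3
shift [0.0304 0.1049 0.2457] turn [0.    0.    0.296] now [ 0.6625 -0.0852  0.2812] hd 88.9 F [-0.3  0.9  0.2] t 21.3
```

Sherd A, at heading 63°.

```bash
python3 -m pendant '[[[0.04,-0.04,0.04],[0,0,0.15],0.05],[[0.0921,-0.0903,0.09],[0,0,0.3],0.05],[[0.0921,-0.0903,0.14],[0,0,0.45],0.05],[[0.0921,-0.0903,0.19],[0,0,0.45],0.05],[[0.0921,-0.0903,0.23],[0,0,0.45],0.05],[[0.0921,-0.0903,0.246],[0,0,0.45],0.05],[[0.0921,-0.0903,0.246],[0,0,0.45],0.05],[[0.0921,-0.0903,0.246],[0,0,0.45],0],[[0.0921,-0.0903,0.246],[0,0,0.45],0],[[0.0921,-0.0903,0.246],[0,0,0.45],0],[[0.0921,-0.0903,0.246],[0,0,0.45],0],[[0.0921,-0.0903,0.246],[0,0,0.45],0],[[0.0921,-0.0903,0.22],[0,0,0.45],0],[[0.0921,-0.0903,0.17],[0,0,0.45],0],[[0.0921,-0.0903,0.12],[0,0,0.45],0],[[0.0921,-0.0903,0.12],[0,0,0.45],0]]'
python3 -c "
from h import *
go(.387,.085,.056,89)"
```

```text
clock: 23.3
ee_pos: [0.5708, -0.1747, 0.1666]
ee_rot: [[-0.892, 0.452, 0.008], [0.452, 0.892, -0.003], [-0.008, 0.001, -1.0]]
force: [0.5, 0.7, -1.0]
gripper_width: 0.0266
grip_force: 49.6
shift [0.2821 0.1486 0.1085] turn [-0.001  0.008 -0.451] now [ 0.5708 -0.1747  0.1666] hd 63.2 F [ 0.5  0.7 -1. ] t 23.3
```

```bash
python3 -m pendant '[[[0.03,0.015,0],[0,0,-0.06],0],[[0.07,0.037,0],[0,0,-0.15],0],[[0.12,0.063,0],[0,0,-0.25],0],[[0.17,0.09,0],[0,0,-0.35],0],[[0.22,0.116,0],[0,0,-0.45],0],[[0.26,0.137,0],[0,0,-0.45],0],[[0.282,0.1486,0.02],[0,0,-0.45],0],[[0.282,0.1486,0.05],[0,0,-0.45],0],[[0.282,0.1486,0.09],[0,0,-0.45],0],[[0.282,0.1486,0.108],[0,0,-0.45],0],[[0.282,0.1486,0.108],[0,0,-0.45],0],[[0.282,0.1486,0.108],[0,0,-0.45],0.042],[[0.282,0.1486,0.108],[0,0,-0.45],0.042],[[0.282,0.1486,0.108],[0,0,-0.45],0.042],[[0.282,0.1486,0.09],[0,0,-0.45],0.042],[[0.282,0.1486,0.04],[0,0,-0.45],0.042],[[0.282,0.1486,-0.01],[0,0,-0.45],0.042],[[0.282,0.1486,-0.06],[0,0,-0.45],0.05]]'
python3 -c "
from h import *
go(.6625,-.0852,.281,89)"
```

```text
clock: 25.55
ee_pos: [0.3844, 0.0857, 0.2241]
ee_rot: [[-1.0, 0.019, 0.001], [0.019, 1.0, 0.0], [-0.001, 0.0, -1.0]]
force: [0.3, -0.7, -0.1]
gripper_width: 0.0501
grip_force: 0.0
shift [-0.2814 -0.1656 -0.0565] turn [ 0.     0.001 -0.001] now [0.3844 0.0857 0.2241] hd 88.9 F [ 0.3 -0.7 -0.1] t 25.6
```

```bash
python3 -m pendant '[[[-0.05,-0.03,-0.03],[0,0,0],0.05],[[-0.1,-0.06,-0.0565],[0,0,0],0.05],[[-0.15,-0.09,-0.0565],[0,0,0],0.05],[[-0.2,-0.12,-0.0565],[0,0,0],0.05],[[-0.25,-0.15,-0.0565],[0,0,0],0.05],[[-0.281,-0.1656,-0.0565],[0,0,0],0.05],[[-0.281,-0.1656,-0.0565],[0,0,0],0.05],[[-0.281,-0.1656,-0.0565],[0,0,0],0.05]]'
python3 seg.py;python3 -c "
from h import *
go(.638,-.049,.0355,87)
go(.634,.0202,.0355,72)"
```

```text
clock: 26.55
ee_pos: [0.6622, -0.0849, 0.2783]
ee_rot: [[-1.0, 0.019, 0.0], [0.019, 1.0, 0.0], [-0.0, 0.0, -1.0]]
force: [-0.0, -0.4, 0.9]
gripper_width: 0.0498
grip_force: 0.0
[357. 101.] 761 S47 mean [569.6 -39.8] box [569.8 -39.5] minw 28.4 at 18 len 32.2 w@+-30 [(0, 29), (12, 29), (24, 28), (174, 30)] z [0.023 0.027]
[426. 110.] 428 S49 mean [578.9  26.6] box [581.1  25.8] minw 21.4 at 42 len 28.8 w@+-30 [(0, 22), (33, 22), (45, 22), (174, 22)] z [0.0206 0.025 ]
[347. 172.] 867 S99 mean [636.9 -48.3] box [638.8 -49.8] minw 26.0 at 87 len 45.0 w@+-30 [(63, 30), (75, 27), (87, 26), (99, 29)] z [0.0209 0.023 ]
[415. 167.] 771 S106 mean [633.7  19.6] box [633.6  19.8] minw 28.3 at 72 len 34.9 w@+-30 [(57, 31), (69, 29), (81, 29), (93, 31)] z [0.0206 0.0224]
26.6 [-0.17  0.09  1.43  0.    1.62 -1.72]
shift [0.0248 0.0352 0.2429] turn [0.    0.001 0.034] now [ 0.662  -0.0847  0.2785] hd 88.9 F [-0.4 -0.   0.6] t 26.6
shift [0.0301 0.1043 0.2429] turn [0.    0.001 0.296] now [ 0.662  -0.0847  0.2785] hd 88.9 F [-0.4 -0.   0.6] t 26.6
```

Sherd D (638,-49).

```bash
python3 -m pendant '[[[0.0248,0.0352,0.05],[0,0,0.034],0.05],[[0.0248,0.0352,0.1],[0,0,0.034],0.05],[[0.0248,0.0352,0.15],[0,0,0.034],0.05],[[0.0248,0.0352,0.2],[0,0,0.034],0.05],[[0.0248,0.0352,0.23],[0,0,0.034],0.05],[[0.0248,0.0352,0.243],[0,0,0.034],0.05],[[0.0248,0.0352,0.243],[0,0,0.034],0.05],[[0.0248,0.0352,0.243],[0,0,0.034],0],[[0.0248,0.0352,0.243],[0,0,0.034],0],[[0.0248,0.0352,0.243],[0,0,0.034],0],[[0.0248,0.0352,0.243],[0,0,0.034],0],[[0.0248,0.0352,0.243],[0,0,0.034],0],[[0.0248,0.0352,0.22],[0,0,0.034],0],[[0.0248,0.0352,0.17],[0,0,0.034],0],[[0.0248,0.0352,0.12],[0,0,0.034],0],[[0.0248,0.0352,0.12],[0,0,0.034],0]]'
python3 -c "
from h import *
go(.43,.107,.056,89)"
```

```text
clock: 28.6
ee_pos: [0.6401, -0.0496, 0.1632]
ee_rot: [[-0.999, 0.053, 0.008], [0.053, 0.999, -0.001], [-0.008, -0.0, -1.0]]
force: [1.4, 0.0, -0.3]
gripper_width: 0.024
grip_force: 49.1
shift [0.2189 0.1454 0.1054] turn [-0.001  0.008 -0.035] now [ 0.6401 -0.0496  0.1632] hd 87.0 F [ 1.4  0.  -0.3] t 28.6
```

```bash
python3 -m pendant '[[[0.03,0.02,0],[0,0,-0.03],0],[[0.07,0.045,0],[0,0,-0.03],0],[[0.11,0.072,0],[0,0,-0.03],0],[[0.15,0.1,0],[0,0,-0.03],0],[[0.19,0.125,0],[0,0,-0.03],0],[[0.2189,0.1454,0.02],[0,0,-0.03],0],[[0.2189,0.1454,0.05],[0,0,-0.03],0],[[0.2189,0.1454,0.085],[0,0,-0.03],0],[[0.2189,0.1454,0.103],[0,0,-0.03],0],[[0.2189,0.1454,0.103],[0,0,-0.03],0],[[0.2189,0.1454,0.103],[0,0,-0.03],0],[[0.2189,0.1454,0.103],[0,0,-0.03],0.042],[[0.2189,0.1454,0.103],[0,0,-0.03],0.042],[[0.2189,0.1454,0.103],[0,0,-0.03],0.042],[[0.2189,0.1454,0.08],[0,0,-0.03],0.042],[[0.2189,0.1454,0.03],[0,0,-0.03],0.042],[[0.2189,0.1454,-0.02],[0,0,-0.03],0.042],[[0.2189,0.1454,-0.07],[0,0,-0.03],0.05]]'
python3 -c "
from h import *
go(.6625,-.0852,.281,89)"
```

```text
clock: 30.85
ee_pos: [0.4273, 0.1072, 0.2292]
ee_rot: [[-1.0, 0.023, 0.0], [0.023, 1.0, 0.0], [-0.0, 0.0, -1.0]]
force: [0.7, -0.1, 0.4]
gripper_width: 0.0499
grip_force: 0.0
shift [-0.2396 -0.187  -0.0517] turn [ 0.     0.    -0.005] now [0.4273 0.1072 0.2292] hd 88.7 F [ 0.7 -0.1  0.4] t 30.9
```

```bash
python3 -m pendant '[[[-0.04,-0.03,-0.03],[0,0,0],0.05],[[-0.09,-0.07,-0.05],[0,0,0],0.05],[[-0.14,-0.11,-0.05],[0,0,0],0.05],[[-0.19,-0.15,-0.05],[0,0,0],0.05],[[-0.24,-0.187,-0.05],[0,0,0],0.05],[[-0.24,-0.187,-0.05],[0,0,0],0.05],[[-0.24,-0.187,-0.05],[0,0,0],0.05]]'
python3 seg.py;python3 look.py w3; python3 -c "
from h import *
go(.634,.0202,.0355,72)"
```

```text
clock: 31.72
ee_pos: [0.6631, -0.0852, 0.2769]
ee_rot: [[-1.0, 0.023, -0.001], [0.023, 1.0, 0.0], [0.001, 0.0, -1.0]]
force: [-1.0, -0.4, -0.6]
gripper_width: 0.0499
grip_force: 0.0
[357.  99.] 787 S47 mean [569.6 -39.7] box [571.  -39.1] minw 28.4 at 3 len 32.1 w@+-30 [(0, 29), (12, 29), (24, 29), (174, 30)] z [0.0229 0.0271]
[426. 108.] 434 S49 mean [578.6  26.7] box [581.4  25.6] minw 20.2 at 36 len 30.5 w@+-30 [(6, 22), (18, 21), (29, 20), (42, 21)] z [0.0207 0.0249]
[415. 166.] 783 S104 mean [633.8  19.8] box [633.6  19.9] minw 28.9 at 69 len 34.5 w@+-30 [(51, 31), (63, 30), (75, 29), (87, 31)] z [0.0207 0.0225]
31.775 [-0.17  0.1   1.42  0.    1.62 -1.71]
bone_1_center 0.79 [357. 102.] n 814 rect [569.7 -39.6] [28.7 31.1] 17.4 z [0.017 0.023 0.027]
canister_center 0.58 [560. 136.] n 1946 rect [609.1 151.1] [32.9 32.6] 49.4 z [0.007 0.049 0.051]
shift [0.0312 0.1039 0.2428] turn [0.    0.001 0.292] now [ 0.6626 -0.0843  0.2783] hd 88.7 F [-0.1  0.1  0.2] t 32.0
```

```bash
python3 -m pendant '[[[0.0312,0.05,0.03],[0,0,0.15],0.05],[[0.0312,0.1037,0.07],[0,0,0.3],0.05],[[0.0312,0.1037,0.12],[0,0,0.3],0.05],[[0.0312,0.1037,0.17],[0,0,0.3],0.05],[[0.0312,0.1037,0.22],[0,0,0.3],0.05],[[0.0312,0.1037,0.243],[0,0,0.3],0.05],[[0.0312,0.1037,0.243],[0,0,0.3],0.05],[[0.0312,0.1037,0.243],[0,0,0.3],0],[[0.0312,0.1037,0.243],[0,0,0.3],0],[[0.0312,0.1037,0.243],[0,0,0.3],0],[[0.0312,0.1037,0.243],[0,0,0.3],0],[[0.0312,0.1037,0.243],[0,0,0.3],0],[[0.0312,0.1037,0.22],[0,0,0.3],0],[[0.0312,0.1037,0.17],[0,0,0.3],0],[[0.0312,0.1037,0.12],[0,0,0.3],0],[[0.0312,0.1037,0.12],[0,0,0.3],0]]'
python3 -c "
from h import *
go(.432,.085,.056,89)"
```

```text
clock: 33.98
ee_pos: [0.6356, 0.0195, 0.1626]
ee_rot: [[-0.948, 0.317, 0.007], [0.317, 0.948, -0.0], [-0.007, 0.002, -1.0]]
force: [0.0, 0.3, -1.3]
gripper_width: 0.0269
grip_force: 49.3
shift [ 0.2146 -0.0027  0.1051] turn [ 0.001  0.007 -0.305] now [0.6356 0.0195 0.1626] hd 71.5 F [ 0.   0.3 -1.3] t 34.0
```

```bash
python3 -m pendant '[[[0.03,0,0],[0,0,-0.1],0],[[0.07,0,0],[0,0,-0.2],0],[[0.11,0,0],[0,0,-0.3],0],[[0.15,0,0],[0,0,-0.3],0],[[0.19,0,0],[0,0,-0.3],0],[[0.2146,-0.0027,0.02],[0,0,-0.3],0],[[0.2146,-0.0027,0.05],[0,0,-0.3],0],[[0.2146,-0.0027,0.085],[0,0,-0.3],0],[[0.2146,-0.0027,0.103],[0,0,-0.3],0],[[0.2146,-0.0027,0.103],[0,0,-0.3],0],[[0.2146,-0.0027,0.103],[0,0,-0.3],0],[[0.2146,-0.0027,0.103],[0,0,-0.3],0.042],[[0.2146,-0.0027,0.103],[0,0,-0.3],0.042],[[0.2146,-0.0027,0.103],[0,0,-0.3],0.042],[[0.2146,-0.0027,0.08],[0,0,-0.3],0.042],[[0.2146,-0.0027,0.03],[0,0,-0.3],0.042],[[0.2146,-0.0027,-0.02],[0,0,-0.3],0.042],[[0.18,0,-0.07],[0,0,-0.3],0.06],[[0.13,0.03,-0.11],[0,0,-0.3],0.06],[[0.13,0.03,-0.11],[0,0,-0.3],0.06]]'
python3 look.py w4
python3 -c "
from h import *
go(.609,.1514,.06,89)"
```

```text
clock: 36.48
ee_pos: [0.523, 0.0892, 0.2693]
ee_rot: [[-1.0, 0.023, 0.002], [0.023, 1.0, 0.0], [-0.002, 0.0, -1.0]]
force: [0.2, 0.1, -0.2]
gripper_width: 0.06
grip_force: 0.0
sherd_1_center 0.58 [303. 101.] n 1070 rect [431.   84.8] [27.3 35.1] 88.9 z [0.013 0.024 0.028]
sherd_1_center 0.56 [330.  93.] n 1061 rect [428.2 108.3] [23.6 43.5] 87.3 z [0.019 0.022 0.024]
sherd_1_center 0.34 [127.  98.] n 30946 rect [433.8 -64.5] [126.5 167.2] 89.1 z [0.017 0.023 0.058]
bone_1_center 0.96 [192. 242.] n 649 rect [570.4 -38.4] [27.9 31.7] 3.7 z [0.017 0.022 0.027]
bone_1_center 0.52 [305.  48.] n 1174 rect [385.6  86. ] [27.  35.8] 80.0 z [0.017 0.024 0.028]
canister_center 0.91 [373. 276.] n 1207 rect [573.3 133.1] [113.5  32.5] 28.5 z [0.01  0.049 0.051]
shift [-0.0881  0.0646  0.2062] turn [-0.    -0.002 -0.005] now [0.5198 0.0888 0.2664] hd 88.7 F [-1.1  0.6  0.3] t 36.7
```

View pics/w4.png

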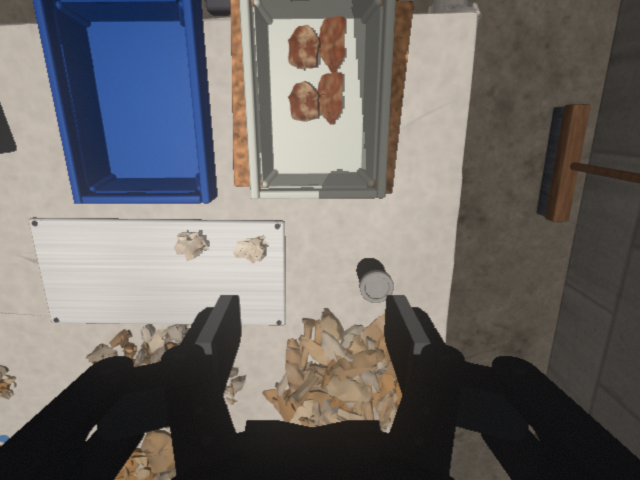

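The picture shows all four sherds in the tray, at (304,47), (333,43), (304,101) and (331,97). The bones are on the plate and the canister stands at (375,282). Next is the canister.

```bash
python3 -m pendant '[[[-0.04,0.03,0.03],[0,0,0],0.06],[[-0.0881,0.0646,0.06],[0,0,0],0.06],[[-0.0881,0.0646,0.1],[0,0,0],0.06],[[-0.0881,0.0646,0.15],[0,0,0],0.06],[[-0.0881,0.0646,0.19],[0,0,0],0.06],[[-0.0881,0.0646,0.216],[0,0,0],0.06],[[-0.0881,0.0646,0.216],[0,0,0],0.06],[[-0.0881,0.0646,0.216],[0,0,0],0],[[-0.0881,0.0646,0.216],[0,0,0],0],[[-0.0881,0.0646,0.216],[0,0,0],0],[[-0.0881,0.0646,0.216],[0,0,0],0],[[-0.0881,0.0646,0.216],[0,0,0],0],[[-0.0881,0.0646,0.19],[0,0,0],0],[[-0.0881,0.0646,0.15],[0,0,0],0],[[-0.0881,0.0646,0.11],[0,0,0],0],[[-0.0881,0.0646,0.11],[0,0,0],0]]' 45
python3 -c "
from h import *
go(.474,.0965,.064,89)"
```

```text
clock: 38.67
ee_pos: [0.6114, 0.1518, 0.162]
ee_rot: [[-1.0, 0.023, 0.006], [0.023, 1.0, 0.001], [-0.006, 0.001, -1.0]]
force: [0.5, 0.8, -0.9]
gripper_width: 0.0321
grip_force: 44.6
shift [ 0.1368 -0.0585  0.0971] turn [ 0.001  0.006 -0.005] now [0.6114 0.1518 0.162 ] hd 88.7 F [ 0.5  0.8 -0.9] t 38.7
```

```bash
python3 -m pendant '[[[0.02,-0.01,0],[0,0,0],0],[[0.05,-0.02,0],[0,0,0],0],[[0.09,-0.04,0],[0,0,0],0],[[0.12,-0.052,0],[0,0,0],0],[[0.1368,-0.0585,0.01],[0,0,0],0],[[0.1368,-0.0585,0.04],[0,0,0],0],[[0.1368,-0.0585,0.07],[0,0,0],0],[[0.1368,-0.0585,0.087],[0,0,0],0],[[0.1368,-0.0585,0.092],[0,0,0],0],[[0.1368,-0.0585,0.095],[0,0,0],0],[[0.1368,-0.0585,0.095],[0,0,0],0]]'
```

```text
clock: 40.05
ee_pos: [0.4741, 0.0962, 0.0665]
ee_rot: [[-1.0, 0.023, 0.005], [0.023, 1.0, 0.0], [-0.005, 0.0, -1.0]]
force: [-9.1, -3.2, 35.3]
gripper_width: 0.0322
grip_force: 47.3
```

```bash
python3 -m pendant '[[[0,0,-0.001],[0,0,0],0],[[0,0,-0.002],[0,0,0],0],[[0,0,-0.002],[0,0,0],0.048],[[0,0,-0.002],[0,0,0],0.048],[[0,0,-0.002],[0,0,0],0.048],[[0,0,-0.02],[0,0,0],0.048],[[0,0,-0.05],[0,0,0],0.048],[[0,0,-0.1],[0,0,0],0.048],[[0,0,-0.15],[0,0,0],0.048],[[-0.05,0,-0.2],[0,0,0],0.048],[[-0.1,0,-0.2],[0,0,0],0.048],[[-0.1,0,-0.2],[0,0,0],0.048],[[-0.1,0,-0.2],[0,0,0],0.048]]'
python3 look.py w5
python3 - <<'E'
from h import *
T=wristT();im,d=env.snapshot('wrist');W=cloud('wrist',d,T);Z=np.nan_to_num(W[...,2]);X,Y=W[...,0],W[...,1]
for n,c in(('band',(Z>.046)&(Z<.058)&(Y>.02)&(Y<.18)&(X<.53)&(X>.3)),('blue',(Z>.05)&(Z<.065)&(Y<.01)&(Y>-.16)&(X<.53))):
    print(n,cv2.minAreaRect((W[c][:,:2]*1000).astype(np.float32)),[np.median(Z[c&(X>a)&(X<b)]).round(4) for a,b in((.3,.38),(.38,.45),(.45,.53))])
im,d=env.snapshot('top');W=cloud('top',d);X,Y,Z=W[...,0],W[...,1],W[...,2]
c=(Z>.05)&(Z<.1)&(X>.53)&(X<.65)&(Y<-.42)&(Y>-.48);print('vial',np.nanmedian(W[c],0))
E
```

```text
clock: 41.68
ee_pos: [0.5717, 0.0938, 0.2628]
ee_rot: [[-1.0, 0.023, -0.0], [0.023, 1.0, 0.0], [0.0, -0.0, -1.0]]
force: [0.2, 1.4, -0.4]
gripper_width: 0.048
grip_force: 0.0
sherd_1_center 0.75 [114.  72.] n 23851 rect [455.3 -64.7] [126.3 123.7] 88.9 z [0.017 0.02  0.058]
sherd_1_center 0.66 [325.  36.] n 1237 rect [428.9 108.8] [22.5 45.4] 88.7 z [0.019 0.022 0.024]
sherd_1_center 0.53 [302.  65.] n 17752 rect [457.   96.2] [125.3 120.9] 89.3 z [0.011 0.021 0.052]
sherd_1_center 0.37 [299.  44.] n 1126 rect [432.   84.5] [33.7 26.7] 1.9 z [0.018 0.024 0.028]
bone_1_center 0.70 [180. 203.] n 703 rect [569.3 -39.2] [27.5 31.3] 25.8 z [0.017 0.023 0.027]
canister_center 0.79 [314.  87.] n 1517 rect [472.   97.3] [32.8 33.6] 42.3 z [0.061 0.063 0.064]
band ((461.69378662109375, 96.10543060302734), (125.51651763916016, 111.76448059082031), 88.821044921875) [np.float64(nan), np.float64(0.0511), np.float64(0.0511)]
blue ((460.0614013671875, -64.65837097167969), (126.2030258178711, 113.966552734375), 88.7286148071289) [np.float64(nan), np.float64(0.0567), np.float64(0.0569)]
vial [ 0.58913192 -0.45156077  0.06678738]
  return _methods._mean(a, axis=axis, dtype=dtype,
  ret = ret.dtype.type(ret / rcount)
```

View pics/w5.png

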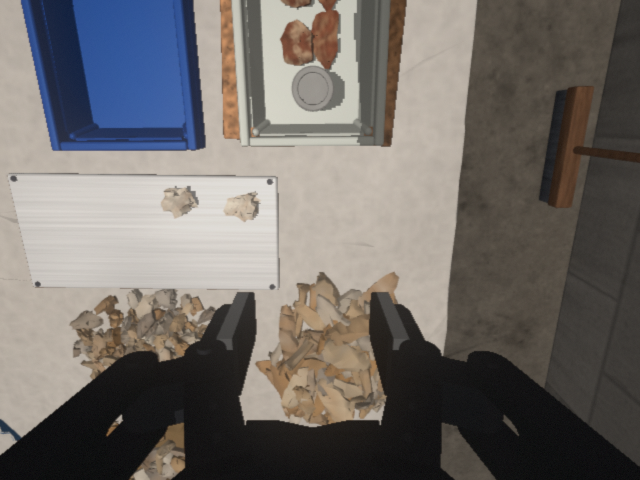

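The canister stands upright in the flat tray at (314,88), with the sherds beside it. The bones, blue trays and vial have not moved.

```bash
python3 -c "
from h import *
print(env.sign_off())"
```

```text
the job is handed in; nothing more can be done
None
```

I handed the job in at about 42 s on the robot's clock (no verdict came back): all five toggles are off, the white tray is flat on the mat with the canister and all four sherds in it, and the bones, blue trays and vial are where they stood.

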